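# Square the boards on their dogs and load the glue-up press

## Task

First turn every walnut board square to the press where it lies, pushing its free corner round while its notched corner stays on its bench dog, until all of them stand square on their dogs together. Then draw the locking bolt back, swing the lever over to raise the clamp bar, and slide each board straight ahead under the bar into its bay until its far edge lies flat against the back stop. Finally swing the lever back until the bar rests on the boards and push the bolt fully home - never have the bolt home while the bar is raised - keeping the boards flat on the bench and leaving the other tools alone.

Things in the scene. Friction and masses are not known exactly. Their poses are not given: they have to be found in the camera images.
- press: Fixed plywood press. Origin: on the bench, mid front face of its back stop (700 mm long in y, 50 high). +x runs from the mouth to the stop (away from the robot), +y left, z up. Four posts, 46 mm wide in y, 60 high, span x = -56 to 0 mm at y = -300, -100, 100, 300 mm: three bays 154 mm wide centred at y = -200, 0, 200 mm, each for the board in front of it.
- bar_mid (a point): Centre of the underside of the aluminium clamp bar across all bays: 28 mm deep (x = -52 to -24 mm of the press), 660 long in y, 18 thick. Its underside is 15 mm above the bench at lever 0, 36 mm at lever 1: the 20 mm boards pass under it only when it is raised.
- lever (a joint): Cam lever of the bar, about the press's y axis, 0 to 1 rad. 0: leans 29 degrees to the press's -x, bar down (starts at 0 to 0.1). 1: leans 29 degrees to +x, bar up. Lifts the bar 21 mm per rad; the bar rests on the 20 mm boards at about 0.24. Stays where left; about 2 N at the knob moves it.
- lever_tip (a point): Centre of the black 28 mm ball knob on the lever, 97 to 107 mm above the bench. Lever: 12 mm rod, 85 mm from pivot to ball centre; pivot at x = -205, y = 370 mm of the press, 22 mm above the bench, on a grey block 70 x 50 x 25 mm (x, y, z).
- bolt (a joint): Locking bolt of the clamp bar, a slide along the press's +x, 0 to 0.07 m. 0: drawn back towards the mouth side, bar free. 0.07: fully home, bar locked (starts at 0.055 to 0.07). It stays where it is left; about 3 N moves it; stops at both ends.
- bolt_grip (a point): Middle of the top of the bolt's black grip, 18 x 34 x 40 mm (x, y, z), its top 61 mm above the bench. At press x = -235 mm plus the joint value, y = -385 mm. It rides on a grey track 170 x 40 mm, 20 mm high, at the right end of the press.
- dog1: Fixed steel bench dog (upright round peg, 20 mm diameter, 36 high) in front of the left (+y) bay. Origin: on its axis at the bench. Its axes are parallel to those of the press.
- board1: Loose flat walnut board 125 x 90 x 20 mm, 0.15 kg; may be absent. Origin: underside, on the dog's axis when the notch is on dog1. Spans x -12..78, y -113..12 mm; notch: x < 10.5, y > -10.5 (near left corner when square; the dog stops it moving to -x and +y; push the far right corner to +y). Starts yawed -0.40 to -0.85 to the press (clockwise from above). Home: origin at press x = -78 mm.
- dog2: Fixed steel bench dog (upright round peg, 20 mm diameter, 36 high) in front of the middle bay. Origin: on its axis at the bench. Its axes are parallel to those of the press.
- board2: Like board1, but notched onto dog2 at the start and for the middle bay; same origin, axes and sizes. May be absent.
- dog3: Fixed steel bench dog (upright round peg, 20 mm diameter, 36 high) in front of the right (-y) bay. Origin: on its axis at the bench. Its axes are parallel to those of the press.
- board3: Like board1, but notched onto dog3 at the start and for the right bay; same origin, axes and sizes. May be absent.
- goblet: Turned wooden goblet, 60 mm wide, 110 high; a bystander, to be left alone. Origin: on its underside or, for a lying tool, about its middle.
- glue: White glue bottle, 60 mm wide, 160 high; a bystander, to be left alone. Origin: on its underside or, for a lying tool, about its middle.
- sander: Cork sanding block, 55 x 110 x 35 mm; a bystander, to be left alone. Origin: on its underside or, for a lying tool, about its middle.
- screwdriver: Screwdriver lying on the bench; a bystander, to be left alone. Origin: on its underside or, for a lying tool, about its middle.
Things that resemble listed ones, but are neither listed nor needed, are in the scene too. Leave any turquoise look-alike of the board2 alone. What is shaped like the board3 but green is not meant.

How it is judged:
By the outcome, as a careful person would: the job done as asked, in the order asked, and still so for the second after the job is handed in, with the robot touching nothing.
Of board1, board2, board3 only 2 to 3 are there at a start; the rules pass over those that are not, and their reading is None.
At some moment in a run one of board1, board2, board3 may be knocked a few centimetres aside while the robot is not near it.
It also fails if it takes over 210 s, if anything falls off the work surface, if the arm or the gripper's body presses on something with over 40 N, if the wrist force passes 120 N, or if a joint passes its speed limit or range.

## Robot

A 6-joint arm with a two-finger parallel gripper is mounted at the origin on the work surface. World frame = base frame: x ahead of the robot, y to its left, z up, the work surface at z = 0. Lengths are in m, angles in rad, forces in N, time in s.
With the tool pointing down it reaches from about 0.3 to 0.775 m from the base axis. Payload 14.6 kg.
Tool frame: the origin (TCP) lies midway between the tips of the shut fingers; the grasp point (between the pads) lies 19 mm behind it (ctrl.grip_depth is the distance from the TCP to the grasp point, in m); z points along the fingers, x is the direction in which the jaws open and shut, and the axes are right-handed (so a half turn about z gives the same grasp; the last joint's range is limited). The gripper opens to 94 mm and grips with 3 to 60 N. Pads are 16 mm wide; open, the fingers measure 119 mm over their backs; the gripper's body (75 mm by 177 mm) begins 78 mm behind the grasp point.
Start: joints at [1.062, 0.3, 1.521, -0, 1.321, -0.067], TCP at [0.235, 0.497, 0.205] pointing down, gripper open.
Joint ranges: [-3.03, 3.03], [-0.79, 2.21], [0.23, 2.52], [-1.04, 4.18], [0, 3.07], [-2.55, 2.55]. Speed limits (rad/s): [2.22, 2.22, 2.57, 3.14, 3.14, 3.14].

## Interface

Orientations are given as [roll, pitch, yaw] about the fixed x, y, z axes, in that order (R = Rz(yaw) Ry(pitch) Rx(roll)).
In Python, from station import ctrl gives the robot as it stands.
- The arm moves only by the tool play_rows, never from a script. Its argument "steps" is a list that holds one entry, the list of rows, each a list of 7 numbers: the shift along the tool's x, y, z in cm, then the turn, a rotation vector about the tool's x, y, z in rad, then the opening, from 0 (shut) to 1 (fully open). In form: [[[x, y, z, ax, ay, az, hand], ...]]. A call has 1 to 20 rows; each row is the pose to reach, as a shift and turn from the pose measured when the call began, along the tool's axes at that moment; what a row does not reach only later rows make up. A row lasts 1/12 s, in which the tool goes at most 41.7 mm and 7.16 degrees, less where a joint would pass 70% of its speed; a pose out of reach is approached as far as the arm can. A call with a gripper value outside its range is refused whole. The fingers move at their own pace and stop on an object; "force" is the grip in N (left out, the last holds). Time passes only in rows, so rows that repeat a pose let the fingers close. It gives the time, the measured TCP pose, the force and the opening at its end, in the units of the state.
- ctrl.get_obs(): the state, without advancing time (a new reading comes with each control period).
- ctrl.camera(name): name is "side" or "top" or "wrist"; returns a dict with "frame" (480x640x3 uint8, blue, green, red), "fovy" (degrees; the focal length in pixels is half the picture's height over the tangent of half this angle, whatever the lens; pixels are square), "cx", "cy" (the principal point, pixels), "world_to_cam" (4x4, takes a point from world to camera coordinates). Camera axes: x right, y up, looking along -z (the intrinsics and any distortion apply to the point x, -y, -z); pixel columns grow to the right and rows downward; lengths in m; the calibration is good to about 2 mm. A picture is of the moment at which its call begins. There is no depth.
- ctrl.hand_in(): hands the job in, once; it reports no verdict.
The state is a dict: "time_s": time; "qpos": joint angles; "joint_vel": joint speeds; "tau": joint torques, N m; "ee_pos": TCP position; "eef_rot": TCP orientation; "force": force on the tool from outside, world axes, zero at the start; "moment": the same for the moment, N m; "grip_width": finger opening in m.
Only numpy, scipy, OpenCV 4.12 (cv2) and the standard library are available. Lean on these libraries where they do the work, as an engineer would, in place of code of your own. Each camera call takes 0.05 s, during which the arm holds its last target. There are 200 camera calls.

## Working session

There is one attempt and no reset: what is moved stays moved. The work goes in short steps, Python scripts to look and compute and a tool call to move; the robot and the scene stay as the last step left them, time stands still between calls to the robot, and variables do not carry over. Pictures are saved under pics/ and viewed, about 12 in all and at most 16, crops included, and the job is handed in when it is done.

Besides the shell and the picture viewer there is one more tool, called after "Emit:" as name(argument=value, ...) on one line, values as JSON. play_rows: Moves the arm, as the interface text tells. Its arguments: {"type":"object","properties":{"steps":{"type":"array"},"force":{"type":"number"}},"required":["steps"]}

```bash
ls; mkdir -p pics
python3 - <<'E'
from station import ctrl
import cv2
for n in ("top","side"):
    c=ctrl.camera(n); cv2.imwrite(f"pics/{n}0.png",c["frame"]); print(n,c["fovy"],c["cx"],c["cy"],c["world_to_cam"].tolist() if hasattr(c["world_to_cam"],'tolist') else c["world_to_cam"], [k for k in c if k!='frame'])
print(ctrl.get_obs())
E
```

```text
pics
top 44.43123413281147 316.4714626181968 254.34774265374645 [[0.01971658285092263, -0.9998035118835917, -0.0020479223422296875, -0.011920474704346986], [0.9801905091374996, 0.01892597692082459, 0.1971506357949725, -0.5074245393774266], [-0.1970731391069117, -0.00589449088806783, 0.9803710689426316, -1.558890374377489], [0.0, 0.0, 0.0, 1.0]] ['fovy', 'cx', 'cy', 'world_to_cam']
side 50.36050149375605 328.3531696828324 238.2164428956713 [[0.7391940589284237, -0.6734607206848631, -0.0065422427000397295, -0.35190239365450693], [0.43692483928885867, 0.47213342873213454, 0.7656283107918903, -0.28381422942536905], [-0.5125317824850735, -0.5688063670250737, 0.6432499426928932, -1.0400353984740178], [0.0, 0.0, 0.0, 1.0]] ['fovy', 'cx', 'cy', 'world_to_cam']
{'time_s': 0.1, 'qpos': array([ 1.06241842e+00,  3.00407768e-01,  1.52153286e+00, -1.54716912e-05,
        1.32074129e+00, -6.65964287e-02]), 'joint_vel': array([ 0.00146257, -0.00066514, -0.00242135, -0.00187926,  0.00077382,
        0.00167201]), 'tau': array([ 1.45116468e-03, -5.32649839e+01, -3.53285229e+01,  7.09751202e-02,
        2.35537381e-02, -7.11830330e-05]), 'ee_pos': array([0.23503381, 0.49697139, 0.20494148]), 'eef_rot': array([-3.14153512e+00,  1.08784351e-03,  1.12901872e+00]), 'force': array([ 0.00200725,  0.27907815, -0.38516608]), 'moment': array([-0.04467517, -0.02053072, -0.00332417]), 'grip_width': 0.09405839663730561}
```

View pics/top0.png

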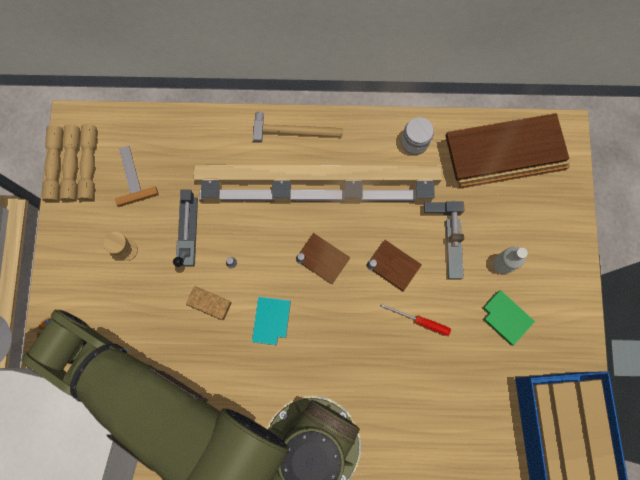

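View pics/side0.png

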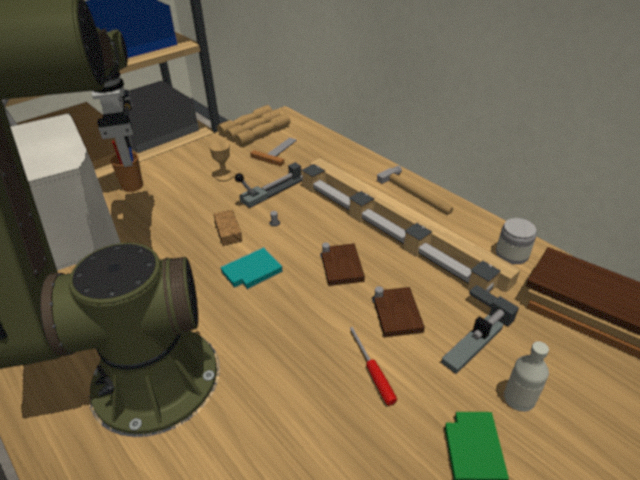

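```bash
cat > h.py <<'E'
import numpy as np, cv2
from station import ctrl
def K(c):
    f=c["frame"].shape[0]/2/np.tan(np.radians(c["fovy"])/2); return f
def ray(c,uv,z):
    f=K(c);M=np.array(c["world_to_cam"]);R=M[:3,:3];o=-R.T@M[:3,3]
    uv=np.atleast_2d(uv).astype(float)
    d=np.c_[(uv[:,0]-c["cx"])/f,-(uv[:,1]-c["cy"])/f,-np.ones(len(uv))]@R
    t=(z-o[2])/d[:,2]; return (o+t[:,None]*d)[:,:2]
def proj(c,P):
    f=K(c);M=np.array(c["world_to_cam"]);p=np.atleast_2d(P)@M[:3,:3].T+M[:3,3]
    return np.c_[c["cx"]+f*p[:,0]/-p[:,2],c["cy"]-f*p[:,1]/-p[:,2]]
def walnut(fr):
    h=cv2.cvtColor(fr,cv2.COLOR_BGR2HSV)
    m=((h[...,0]<15)&(h[...,1]>80)&(h[...,2]<110)).astype(np.uint8)
    return cv2.morphologyEx(m,cv2.MORPH_OPEN,np.ones((3,3)))
E
python3 - <<'E'
from h import *
c=ctrl.camera("top");fr=c["frame"]
h=cv2.cvtColor(fr,cv2.COLOR_BGR2HSV)
for p in [(323,258),(395,265),(211,192),(353,192),(240,172),(240,195),(231,262),(150,300)]: print(p,h[p[1],p[0]])
a=cv2.resize(fr[150:290,170:470],None,fx=2.66,fy=2.66,interpolation=cv2.INTER_CUBIC); cv2.imwrite("pics/c1.png",a)
n,l,s,ce=cv2.connectedComponentsWithStats(walnut(fr))
for i in range(1,n):
    if s[i,4]>200: print(s[i],ce[i])
s_=ctrl.camera("side")
for q in [(231,262),(301,258),(373,264)]:
    w=ray(c,q,.036)[0]; print(w, proj(s_,[*w,.036]))
E
```

```text
(323, 258) [ 12 138 120]
(395, 265) [ 12 167 107]
(211, 192) [102  15  87]
(353, 192) [ 16  39 112]
(240, 172) [ 19 101 194]
(240, 195) [  0   7 180]
(231, 262) [170  10 157]
(150, 300) [ 18 115 184]
[ 446  114  122   65 5381] [506.52406616 146.2150158 ]
[302 235  21  35 459] [311.71895425 251.53376906]
[ 374  242   45   48 1270] [394.1503937  265.08267717]
[0.48440651 0.23329105] [[273.14358859 214.28102177]]
[0.49936913 0.04057009] [[324.28411799 245.66564257]]
[ 0.48636993 -0.15812911] [[377.77661679 289.60374139]]
```

View pics/c1.png

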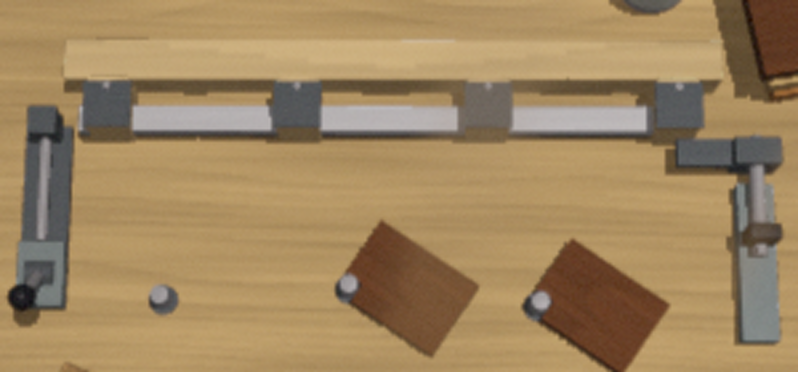

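Run:
```python
from h import *
c=ctrl.camera("top");fr=c["frame"]
h=cv2.cvtColor(fr,cv2.COLOR_BGR2HSV)
# bar front/back edges per column
v=h[...,2].astype(int);s=h[...,1].astype(int)
bar=((s<30)&(v>150)).astype(np.uint8); bar[:180]=0;bar[206:]=0;bar[:,:215]=0;bar[:,415:]=0
cols=[x for x in range(225,410) if 6<=bar[:,x].sum()]
top=[];bot=[]
for x in cols:
    r=np.where(bar[:,x])[0];top.append((x,r.min()-.5));bot.append((x,r.max()+.5))
for nm,e in (("bar back",top),("bar front",bot)):
    w=ray(c,e,.034); p=np.polyfit(w[:,1],w[:,0],1); r=w[:,0]-np.polyval(p,w[:,1]);k=abs(r)<.002
    p=np.polyfit(w[k,1],w[k,0],1);print(nm,len(cols),p,r.std())
# posts: profile along row 188
for row in (186,188,190):
    print(row,"".join("#" if s[row,x]<60 and v[row,x]<130 else "." for x in range(195,445)))
for x0 in (211,282,353,424): print(x0,[(y,int(v[y,x0-3]),int(s[y,x0-3])) for y in range(162,206,1)])
x0=240;print(x0,[(y,int(v[y,x0]),int(s[y,x0])) for y in range(162,206,1)])
```

```text
bar back 144 [-0.0170437   0.69770186] 0.0011438776245635027
bar front 144 [-0.01910195  0.67158743] 1.670306414003417e-16
186 ......##################......................................................##################......................................................#################......................................................##################...........
188 ......##################......................................................##################......................................................#################......................................................##################...........
190 ......###################...................................................####################...................................................#.##################...................................................#####################...........
211 [(162, 176, 114), (163, 171, 113), (164, 156, 111), (165, 182, 104), (166, 191, 97), (167, 194, 101), (168, 197, 98), (169, 196, 98), (170, 193, 100), (171, 191, 99), (172, 191, 100), (173, 193, 96), (174, 19
[... 2623 characters left out ...]
 111), (163, 179, 113), (164, 182, 109), (165, 198, 98), (166, 201, 98), (167, 202, 96), (168, 196, 98), (169, 193, 99), (170, 192, 101), (171, 193, 98), (172, 197, 100), (173, 196, 98), (174, 194, 104), (175, 195, 99), (176, 195, 97), (177, 196, 96), (178, 194, 101), (179, 166, 103), (180, 110, 111), (181, 95, 110), (182, 97, 118), (183, 96, 114), (184, 103, 111), (185, 121, 118), (186, 166, 117), (187, 173, 113), (188, 176, 110), (189, 178, 74), (190, 178, 10), (191, 178, 7), (192, 181, 7), (193, 182, 7), (194, 183, 8), (195, 179, 6), (196, 179, 7), (197, 179, 7), (198, 168, 8), (199, 97, 8), (200, 70, 29), (201, 88, 107), (202, 126, 121), (203, 177, 114), (204, 184, 111), (205, 184, 112)]
```

Run:
```python
from h import *
c=ctrl.camera("top");fr=c["frame"]
v=cv2.cvtColor(fr,cv2.COLOR_BGR2GRAY).astype(float)
def edge(x,a,b): # subpixel strongest fall between rows a..b
    g=v[a:b,x]; d=g[:-1]-g[1:]; i=d.argmax(); w=np.clip(d[max(0,i-1):i+2],0,None)
    return a+.5+(np.arange(max(0,i-1),max(0,i-1)+len(w))*w).sum()/w.sum()
C=[x for a in (228,300,371) for x in range(a,a+38)]
for nm,a,b,z in (("barfront",194,203,.034),("stop",175,184,.05)):
    w=ray(c,[(x,edge(x,a,b)) for x in C],z);p=np.polyfit(w[:,1],w[:,0],1);print(nm,p,(w[:,0]-np.polyval(p,w[:,1])).std())
w=ray(c,[(209.5,197),(281.5,197),(353,197),(424.5,197.2)],.06);print(w,np.linalg.norm(w[0]-w[3]))
h=cv2.cvtColor(fr,cv2.COLOR_BGR2HSV)
m=((h[...,0]<16)&(h[...,1]>115)&(h[...,2]<150)).astype(np.uint8)
m=cv2.morphologyEx(m,cv2.MORPH_OPEN,np.ones((5,5)))
n,l,s,ce=cv2.connectedComponentsWithStats(m)
for i in range(1,n):
    if s[i,4]>400 and s[i,1]>220 and s[i,1]<290:
        cn=max(cv2.findContours((l==i).astype(np.uint8),0,1)[0],key=cv2.contourArea)
        r=cv2.minAreaRect(cn); w=ray(c,cv2.boxPoints(r),.02); print(s[i],r,"\n",w, np.linalg.norm(w-np.roll(w,1,0),axis=1))
        d=w-np.roll(w,1,0); print([round(float(np.degrees(np.arctan2(*q[::-1]))),1) for q in d])
for p in [(178,262)]: print("knob",ray(c,p,.097))
for p in [(457,238),(457,236)]: print("bolt",ray(c,p,.061))
```

```text
barfront [-0.01684028  0.67068223] 0.00031909279660013545
stop [-0.01796403  0.72254562] 0.00012737934141715572
[[ 0.66237362  0.29822107]
 [ 0.66619272  0.09822961]
 [ 0.66998332 -0.10026971]
 [ 0.67319413 -0.29865661]] 0.5969757543048713
[ 302  235   47   47 1333] ((322.2307434082031, 258.15380859375), (44.93071746826172, 32.172611236572266), 33.690067291259766) 
 [[ 0.49907299  0.05881126]
 [ 0.57670039  0.01069098]
 [ 0.50729003 -0.0950462 ]
 [ 0.43095335 -0.04638632]] [0.12532684 0.09133222 0.12648379 0.09052664]
[57.1, -31.8, -123.3, 147.5]
[ 374  241   46   49 1367] ((393.5520324707031, 265.0360107421875), (45.22056198120117, 32.824440002441406), 34.69515609741211) 
 [[ 0.48425403 -0.13909449]
 [ 0.5622254  -0.19125504]
 [ 0.49078606 -0.29438801]
 [ 0.41414948 -0.24175431]] [0.12431286 0.09380968 0.1254591  0.09297028]
[55.7, -33.8, -124.7, 145.5]
knob [[0.47042454 0.36450553]]
bolt [[ 0.5584565  -0.38537599]]
bolt [[ 0.56407409 -0.38552979]]
```

```bash
cat >> h.py <<'E'
from scipy.spatial.transform import Rotation as Ro
PH=0.0177; O=np.array([.7228,0.])
def rz(a): return np.array([[np.cos(a),-np.sin(a)],[np.sin(a),np.cos(a)]])
def w2p(w): return (np.atleast_2d(w)-O)@rz(PH)
def p2w(p): return np.asarray(p)@rz(PH).T+O
def rows(T):
    "T: list of (x,y,z,yaw) world -> tool rows"
    o=ctrl.get_obs(); R0=Ro.from_euler('xyz',o["eef_rot"]); p=o["ee_pos"]
    for x,y,z,a in T:
        d=R0.inv().apply(np.array([x,y,z])-p)*100
        r=(R0.inv()*Ro.from_euler('xyz',[np.pi,0,a])).as_rotvec()
        print([round(float(q),2) for q in d]+[round(float(q),3) for q in r])
def st():
    o=ctrl.get_obs(); print(round(o["time_s"],1),o["ee_pos"].round(4),o["eef_rot"].round(3),o["force"].round(1),round(o["grip_width"],3))
E
python3 -c "
from h import *
rows([(.45,-.095,.2,-.56)])"
```

```text
[-44.34, 44.74, 0.54, 0.0, 0.0, 1.689]
```

Emit:
play_rows(steps=[[[-44.3,44.7,0.5,0,0,1.689,0.53],[-44.3,44.7,0.5,0,0,1.689,0.53],[-44.3,44.7,0.5,0,0,1.689,0.53],[-44.3,44.7,0.5,0,0,1.689,0.53],[-44.3,44.7,0.5,0,0,1.689,0.53],[-44.3,44.7,0.5,0,0,1.689,0.53],[-44.3,44.7,0.5,0,0,1.689,0.53],[-44.3,44.7,0.5,0,0,1.689,0.53],[-44.3,44.7,0.5,0,0,1.689,0.53],[-44.3,44.7,0.5,0,0,1.689,0.53],[-44.3,44.7,0.5,0,0,1.689,0.53],[-44.3,44.7,0.5,0,0,1.689,0.53],[-44.3,44.7,0.5,0,0,1.689,0.53],[-44.3,44.7,0.5,0,0,1.689,0.53],[-44.3,44.7,0.5,0,0,1.689,0.53],[-44.3,44.7,0.5,0,0,1.689,0.53],[-44.3,44.7,0.5,0,0,1.689,0.53],[-44.3,44.7,0.5,0,0,1.689,0.53],[-44.3,44.7,0.5,0,0,1.689,0.53],[-44.3,44.7,0.5,0,0,1.689,0.53]]])

```text
time_s: 1.97
ee_pos: [0.4496, -0.0933, 0.2006]
eef_rot: [3.141, -0.0, -0.558]
force: [0.4, -0.2, -0.4]
grip_width: 0.0498
```

Run:
```python
from h import *
st()
c=ctrl.camera("wrist");cv2.imwrite("pics/w1.png",c["frame"])
M=np.array(c["world_to_cam"]);print(c["fovy"],c["cx"],c["cy"],-M[:3,:3].T@M[:3,3],M[2,:3])
```

```text
2.0 [ 0.4496 -0.0933  0.2006] [ 3.141 -0.    -0.558] [ 0.4 -0.2 -0.4] 0.05
65.01119164166438 317.94530662602307 239.70810703585562 [ 0.49134764 -0.02639606  0.38026438] [0.14315237 0.23221357 0.9620729 ]
```

View pics/w1.png

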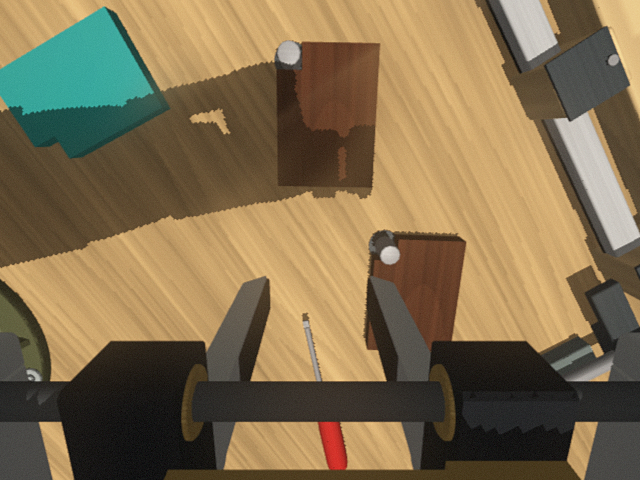

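Run:
```python
from h import *
c=ctrl.camera("wrist")
d2=ray(c,(289,53),.036)[0]; d3=ray(c,(389,254),.036)[0]
print("dogs",d2,d3,w2p([d2,d3]))
w=ray(c,[(379,44),(371,188),(277,185)],.02); print(w,np.linalg.norm(np.diff(w,axis=0),axis=1)); d=w[1]-w[2];print("yaw2",np.arctan2(d[1],d[0]),np.arctan2(*(w[0]-w[1])[::-1])-np.pi/2)
w=ray(c,[(464,240),(452,350),(367,349)],.02); print(w)
d=w[0]-w[1];print("yaw3",np.arctan2(d[1],d[0])-np.pi/2)
```

```text
dogs [0.50530594 0.04032635] [ 0.4905392  -0.15786851] [[-0.21674625  0.04416948]
 [-0.23501854 -0.15373298]]
[[ 0.57603772  0.00811326]
 [ 0.50812136 -0.09671001]
 [ 0.43339009 -0.04668389]] [0.12490216 0.08992983]
yaw2 -0.5899018287509843 -0.57490670881202
[[ 0.56093437 -0.19070923]
 [ 0.49534114 -0.29604469]
 [ 0.41773552 -0.24606829]]
yaw3 -0.5569494051399884
```

```bash
cat >> h.py <<'E'
def orb(d,a,gap,z=.006,x=.034):
    p=np.array(d)+rz(a)@np.array([x,-.121-gap]); return (*p,z,a)
E
python3 -c "
from h import *
D=(.5045,.041)
rows([orb(D,-.58,.010,.1),orb(D,-.58,.010),orb(D,-.58,0)]+[orb(D,a,0) for a in np.linspace(-.54,.0177,14)])"
```

```text
[0.63, -1.14, 10.07, 0.0, -0.0, 0.022]
[0.62, -1.15, 19.47, 0.0, -0.0, 0.022]
[0.64, -2.15, 19.47, 0.0, -0.0, 0.022]
[1.13, -2.28, 19.47, 0.0, -0.0, -0.018]
[1.64, -2.45, 19.47, 0.0, -0.0, -0.061]
[2.15, -2.64, 19.47, 0.0, -0.0, -0.104]
[2.64, -2.85, 19.47, 0.0, -0.0, -0.147]
[3.13, -3.08, 19.47, 0.0, -0.0, -0.19]
[3.61, -3.33, 19.47, 0.0, -0.0, -0.233]
[4.07, -3.6, 19.47, 0.0, -0.0, -0.276]
[4.53, -3.89, 19.47, 0.0, -0.0, -0.319]
[4.97, -4.2, 19.47, 0.0, -0.0, -0.362]
[5.39, -4.53, 19.47, 0.0, -0.0, -0.404]
[5.81, -4.88, 19.47, 0.0, -0.0, -0.447]
[6.2, -5.24, 19.47, 0.0, -0.0, -0.49]
[6.58, -5.63, 19.47, 0.0, -0.0, -0.533]
[6.95, -6.02, 19.47, 0.0, -0.0, -0.576]
```

Emit:
play_rows(steps=[[[0.6,-1.1,4,0,0,0.022,0.53],[0.6,-1.1,8,0,0,0.022,0.53],[0.6,-1.1,12,0,0,0.022,0.53],[0.6,-1.1,15,0,0,0.022,0.53],[0.6,-1.1,17.5,0,0,0.022,0.53],[0.6,-1.1,19,0,0,0.022,0.53],[0.6,-1.1,19.5,0,0,0.022,0.53],[0.6,-1.1,19.5,0,0,0.022,0.53]]])

```text
time_s: 2.73
ee_pos: [0.4602, -0.0869, 0.005]
eef_rot: [3.141, 0.001, -0.58]
force: [0.2, -0.3, 0.0]
grip_width: 0.0502
```

```bash
python3 -c "
from h import *
st();D=(.5045,.041)
rows([orb(D,-.58,0)]+[orb(D,a,0) for a in np.linspace(-.54,.0177,14)])"
```

```text
2.7 [ 0.4602 -0.0869  0.005 ] [ 3.141e+00  1.000e-03 -5.800e-01] [ 0.2 -0.3  0. ] 0.05
[0.09, -1.02, -0.1, 0.001, 0.001, 0.0]
[0.57, -1.17, -0.1, 0.001, 0.001, -0.04]
[1.08, -1.35, -0.1, 0.001, 0.001, -0.083]
[1.58, -1.55, -0.1, 0.001, 0.001, -0.125]
[2.08, -1.77, -0.1, 0.001, 0.001, -0.168]
[2.56, -2.01, -0.1, 0.001, 0.001, -0.211]
[3.03, -2.27, -0.1, 0.001, 0.001, -0.254]
[3.49, -2.55, -0.1, 0.001, 0.001, -0.297]
[3.94, -2.85, -0.1, 0.001, 0.001, -0.34]
[4.37, -3.17, -0.11, 0.0, 0.001, -0.383]
[4.79, -3.51, -0.11, 0.0, 0.001, -0.426]
[5.2, -3.87, -0.11, 0.0, 0.001, -0.469]
[5.58, -4.24, -0.11, 0.0, 0.001, -0.512]
[5.96, -4.63, -0.11, 0.0, 0.001, -0.554]
[6.31, -5.03, -0.11, 0.0, 0.001, -0.597]
```

Rotate partway first, checking force.

Emit:
play_rows(steps=[[[0.1,-0.5,-0.1,0,0,0,0.53],[0.1,-1.0,-0.1,0,0,0,0.53],[0.6,-1.2,-0.1,0,0,-0.04,0.53],[1.1,-1.35,-0.1,0,0,-0.083,0.53],[1.6,-1.55,-0.1,0,0,-0.125,0.53],[2.1,-1.8,-0.1,0,0,-0.168,0.53],[2.55,-2.0,-0.1,0,0,-0.211,0.53],[3.0,-2.3,-0.1,0,0,-0.254,0.53],[3.5,-2.55,-0.1,0,0,-0.297,0.53],[3.5,-2.55,-0.1,0,0,-0.297,0.53]]])

```text
time_s: 3.57
ee_pos: [0.505, -0.0848, 0.0072]
eef_rot: [3.141, -0.001, -0.28]
force: [0.4, -4.4, 1.5]
grip_width: 0.0497
```

Run:
```python
from h import *
st();D=(.5045,.041)
rows([orb(D,a,0) for a in np.linspace(-.24,.0177,7)])
c=ctrl.camera("top");cv2.imwrite("pics/t2.png",cv2.resize(c["frame"][150:350,170:470],None,fx=2.66,fy=2.66,interpolation=cv2.INTER_CUBIC))
```

```text
3.6 [ 0.505  -0.0848  0.0072] [ 3.141e+00 -1.000e-03 -2.800e-01] [ 0.4 -4.4  1.5] 0.05
[0.36, -0.13, 0.13, 0.001, -0.001, -0.04]
[0.87, -0.3, 0.13, 0.001, -0.001, -0.083]
[1.37, -0.5, 0.13, 0.001, -0.001, -0.126]
[1.86, -0.72, 0.13, 0.001, -0.001, -0.169]
[2.34, -0.97, 0.13, 0.001, -0.001, -0.212]
[2.81, -1.23, 0.13, 0.001, -0.001, -0.255]
[3.27, -1.51, 0.13, 0.001, -0.001, -0.298]
```

View pics/t2.png

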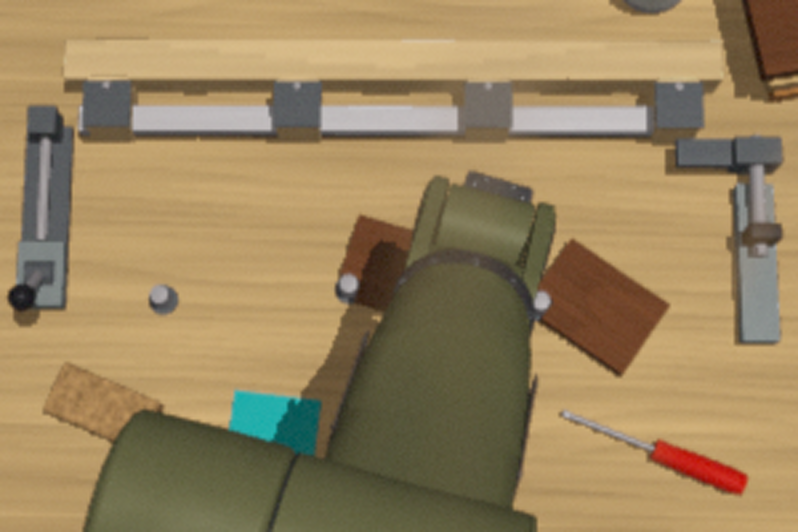

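Emit:
play_rows(steps=[[[0.4,-0.13,0.1,0,0,-0.04,0.53],[0.9,-0.3,0.1,0,0,-0.083,0.53],[1.4,-0.5,0.1,0,0,-0.126,0.53],[1.9,-0.72,0.1,0,0,-0.169,0.53],[2.35,-0.97,0.1,0,0,-0.212,0.53],[2.8,-1.23,0.1,0,0,-0.255,0.53],[3.3,-1.5,0.1,0,0,-0.298,0.53],[3.3,-1.5,0.1,0,0,-0.298,0.53],[3.3,-1.5,0.1,0,0,-0.298,0.53]]])

```text
time_s: 4.37
ee_pos: [0.5407, -0.0796, 0.0067]
eef_rot: [3.14, -0.002, 0.013]
force: [0.5, -2.2, 1.5]
grip_width: 0.05
```

Run:
```python
from h import *
st();D3=(.489,-.157)
rows([orb((.5045,.041),.0177,.012),(0.48,-.20,.2,-.3),orb(D3,-.58,.012,.2)])
```

```text
4.4 [ 0.5407 -0.0796  0.0067] [ 3.14e+00 -2.00e-03  1.30e-02] [ 0.5 -2.2  1.5] 0.05
[-0.0, 1.18, 0.07, 0.001, -0.002, -0.004]
[-6.19, 11.99, -19.33, 0.001, -0.002, 0.313]
[-9.85, 20.63, -19.33, 0.001, -0.002, 0.593]
```

Emit:
play_rows(steps=[[[0,1.0,0,0,0,0,0.53],[0,1.2,-3,0,0,0,0.53],[0,1.2,-7,0,0,0,0.53],[-1,3,-11,0,0,0.1,0.53],[-2.5,5,-14,0,0,0.2,0.53],[-4.5,9,-17,0,0,0.3,0.53],[-6,12,-19.3,0,0,0.4,0.53],[-9.8,20.6,-19.3,0,0,0.593,0.53],[-9.8,20.6,-19.3,0,0,0.593,0.53],[-9.8,20.6,-19.3,0,0,0.593,0.53],[-9.8,20.6,-19.3,0,0,0.593,0.53],[-9.8,20.6,-19.3,0,0,0.593,0.53]]])

```text
time_s: 5.37
ee_pos: [0.4442, -0.2874, 0.1997]
eef_rot: [-3.141, -0.002, -0.583]
force: [-0.1, 0.1, -0.6]
grip_width: 0.0501
```

Run:
```python
from h import *
st()
c=ctrl.camera("wrist");cv2.imwrite("pics/w3.png",c["frame"]);np.save("w3.npy",c,allow_pickle=True)
```

```text
5.4 [ 0.4442 -0.2874  0.1997] [-3.141e+00 -2.000e-03 -5.830e-01] [-0.1  0.1 -0.6] 0.05
```

View pics/w3.png

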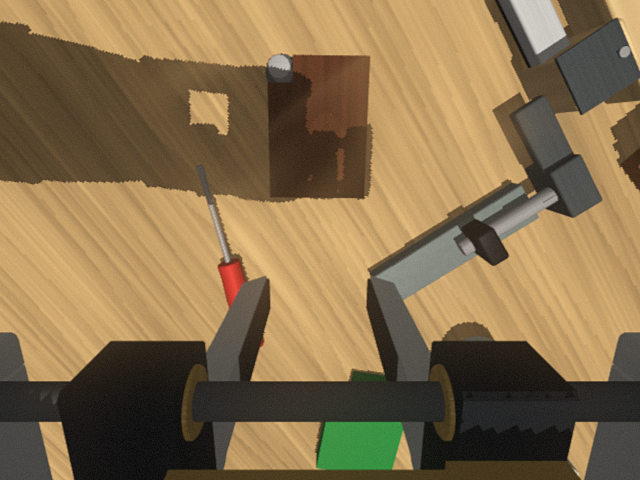

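```bash
cat >> h.py <<'E'
def boards(c,z=.02,reg=((.35,.75),(-.36,.14))):
    h=cv2.cvtColor(c["frame"],cv2.COLOR_BGR2HSV)
    m=((h[...,0]<16)&(h[...,1]>115)&(h[...,2]<150)).astype(np.uint8)
    m=cv2.morphologyEx(m,cv2.MORPH_OPEN,np.ones((5,5)))
    n,l,s,ce=cv2.connectedComponentsWithStats(m)
    for i in range(1,n):
        w=ray(c,ce[i],z)[0]
        if s[i,4]>400 and all(a<q<b for q,(a,b) in zip(w,reg)):
            cn=max(cv2.findContours((l==i).astype(np.uint8),0,1)[0],key=cv2.contourArea)
            b=ray(c,cn[:,0,:].astype(float),z)*1000
            r=cv2.minAreaRect(b.astype(np.float32)); print("board c",w.round(4),"press",w2p(w)[0].round(4),"rect",np.round(r[0],1),np.round(r[1],1),"deg",round(r[2],1))
E
python3 - <<'E'
from h import *
c=np.load("w3.npy",allow_pickle=True).item()
d3=ray(c,(280,67),.036)[0]; print(d3)
w=ray(c,[(370,56),(369,198),(269,198)],.02); d=w[0]-w[1];e=w[1]-w[2]
a=np.arctan2(d[1],d[0])-np.pi/2;print(w,"yaw",a,np.arctan2(e[1],e[0]))
for l,p in zip([(78,12),(78,-113),(-12,-113)],w): print(p-rz(a)@np.array(l)/1000)
t=ctrl.camera("top");boards(t)
cv2.imwrite("pics/t4.png",cv2.resize(t["frame"][150:350,170:470],None,fx=2.66,fy=2.66,interpolation=cv2.INTER_CUBIC))
E
```

```text
[ 0.49102557 -0.16002997]
[[ 0.56177576 -0.19306841]
 [ 0.49623493 -0.29928013]
 [ 0.41598163 -0.2463136 ]] yaw -0.5528817344712764 -0.5833673657389467
[ 0.48909491 -0.16231953]
[ 0.48919681 -0.1621544 ]
[ 0.48553483 -0.15645063]
board c [ 0.5395 -0.01  ] press [-0.1834 -0.0067] rect [537.9  -7. ] [ 85.9 121. ] deg 1.1
board c [ 0.4997 -0.207 ] press [-0.2268 -0.203 ] rect [ 496.4 -204.3] [94.8 92.5] deg 56.3
```

View pics/t4.png

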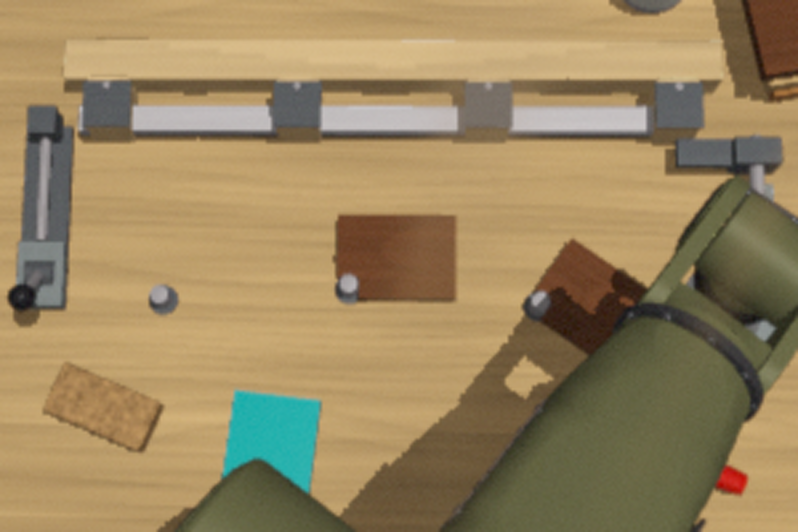

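```bash
python3 -c "
from h import *
D=(.489,-.159)
rows([orb(D,-.575,.011),orb(D,-.575,0)]+[orb(D,a,0) for a in np.linspace(-.54,.0177,14)])"
```

```text
[0.15, 0.16, 19.36, -0.0, -0.002, -0.005]
[0.14, -0.94, 19.36, -0.0, -0.002, -0.005]
[0.56, -1.07, 19.36, -0.0, -0.002, -0.04]
[1.07, -1.25, 19.36, -0.0, -0.002, -0.083]
[1.57, -1.45, 19.36, -0.0, -0.002, -0.126]
[2.06, -1.67, 19.37, -0.0, -0.002, -0.169]
[2.54, -1.91, 19.37, -0.0, -0.002, -0.212]
[3.02, -2.17, 19.37, -0.0, -0.002, -0.255]
[3.48, -2.45, 19.37, -0.0, -0.002, -0.298]
[3.92, -2.75, 19.37, -0.0, -0.002, -0.34]
[4.36, -3.07, 19.37, 0.0, -0.002, -0.383]
[4.78, -3.41, 19.37, 0.0, -0.002, -0.426]
[5.18, -3.77, 19.37, 0.0, -0.002, -0.469]
[5.57, -4.14, 19.37, 0.0, -0.002, -0.512]
[5.94, -4.53, 19.37, 0.0, -0.002, -0.555]
[6.3, -4.94, 19.38, 0.0, -0.002, -0.598]
```

Emit:
play_rows(steps=[[[0.15,0.2,4,0,0,0,0.53],[0.15,0.2,8,0,0,0,0.53],[0.15,0.2,12,0,0,0,0.53],[0.15,0.2,15,0,0,0,0.53],[0.15,0.2,17.5,0,0,0,0.53],[0.15,0.2,19,0,0,0,0.53],[0.15,0.2,19.3,0,0,0,0.53],[0.15,-0.4,19.4,0,0,0,0.53],[0.15,-0.9,19.4,0,0,0,0.53],[0.55,-1.05,19.4,0,0,-0.04,0.53],[1.05,-1.25,19.4,0,0,-0.083,0.53],[1.55,-1.45,19.4,0,0,-0.126,0.53],[2.05,-1.65,19.4,0,0,-0.169,0.53],[2.55,-1.9,19.4,0,0,-0.212,0.53],[3.0,-2.15,19.4,0,0,-0.255,0.53]]])

```text
time_s: 6.72
ee_pos: [0.4839, -0.2851, 0.0076]
eef_rot: [3.14, -0.006, -0.323]
force: [-0.1, -4.3, -1.1]
grip_width: 0.0498
```

```bash
python3 -c "
from h import *
st()
D=(.489,-.159)
rows([orb(D,a,0) for a in np.linspace(-.28,.0177,8)]+[orb(D,.0177,.02)])"
```

```text
6.7 [ 0.4839 -0.2851  0.0076] [ 3.14  -0.006 -0.323] [-0.1 -4.3 -1.1] 0.05
[0.4, -0.18, 0.17, 0.002, -0.006, -0.043]
[0.9, -0.35, 0.17, 0.002, -0.006, -0.085]
[1.4, -0.55, 0.17, 0.002, -0.006, -0.128]
[1.88, -0.77, 0.17, 0.002, -0.006, -0.17]
[2.36, -1.01, 0.18, 0.002, -0.006, -0.213]
[2.83, -1.27, 0.18, 0.002, -0.006, -0.255]
[3.28, -1.55, 0.18, 0.003, -0.006, -0.298]
[3.73, -1.85, 0.18, 0.003, -0.006, -0.34]
[4.39, 0.04, 0.19, 0.003, -0.006, -0.34]
```

Emit:
play_rows(steps=[[[0.4,-0.18,0.15,0,-0.006,-0.043,0.53],[0.9,-0.35,0.15,0,-0.006,-0.085,0.53],[1.4,-0.55,0.15,0,-0.006,-0.128,0.53],[1.9,-0.77,0.15,0,-0.006,-0.17,0.53],[2.35,-1.0,0.15,0,-0.006,-0.213,0.53],[2.8,-1.27,0.15,0,-0.006,-0.255,0.53],[3.3,-1.55,0.15,0,-0.006,-0.298,0.53],[3.75,-1.85,0.15,0,-0.006,-0.34,0.53],[3.75,-1.85,0.15,0,-0.006,-0.34,0.53],[3.75,-1.85,0.15,0,-0.006,-0.34,0.53],[4.1,-0.9,0.15,0,-0.006,-0.34,0.53],[4.4,0,0.1,0,-0.006,-0.34,0.6],[4.4,0,-4,0,-0.006,-0.34,0.6],[4.4,0,-8,0,-0.006,-0.34,0.6],[4.4,0,-12,0,-0.006,-0.34,0.6],[4.4,0,-16,0,-0.006,-0.34,0.6]]])

```text
time_s: 8.05
ee_pos: [0.5244, -0.2989, 0.1704]
eef_rot: [3.139, 0.001, 0.017]
force: [1.8, -0.2, 0.7]
grip_width: 0.0567
```

```bash
python3 -c "
from h import *
st()
g=p2w([-.235+.068-.0,-.385]);print(g)
rows([(*g,.2,1.588)])"
```

```text
8.1 [ 0.5244 -0.2989  0.1704] [3.139e+00 1.000e-03 1.700e-02] [ 1.8 -0.2  0.7] 0.057
[ 0.5626403  -0.38789544]
[3.67, 8.97, -2.94, 0.001, 0.003, -1.571]
```

Emit:
play_rows(steps=[[[1,2,-2.9,0,0,0.2,0.6],[2,4,-2.9,0,0,0.4,0.6],[3.7,9,-2.9,0,0,1.571,0.6],[3.7,9,-2.9,0,0,1.571,0.6],[3.7,9,-2.9,0,0,1.571,0.6],[3.7,9,-2.9,0,0,1.571,0.6],[3.7,9,-2.9,0,0,1.571,0.6],[3.7,9,-2.9,0,0,1.571,0.6],[3.7,9,-2.9,0,0,1.571,0.6],[3.7,9,-2.9,0,0,1.571,0.6],[3.7,9,-2.9,0,0,1.571,0.6],[3.7,9,-2.9,0,0,1.571,0.6],[3.7,9,-2.9,0,0,1.571,0.6],[3.7,9,-2.9,0,0,1.571,0.6],[3.7,9,-2.9,0,0,1.571,0.6]]])

```text
time_s: 9.3
ee_pos: [0.5628, -0.3886, 0.2]
eef_rot: [3.141, -0.003, -1.552]
force: [0.8, 0.6, -0.8]
grip_width: 0.056
```

Run:
```python
from h import *
st()
c=ctrl.camera("wrist");cv2.imwrite("pics/w5.png",c["frame"]);np.save("w5.npy",c,allow_pickle=True)
t=ctrl.camera("top");boards(t)
```

```text
9.3 [ 0.5628 -0.3886  0.2   ] [ 3.141e+00 -3.000e-03 -1.552e+00] [ 0.8  0.6 -0.8] 0.056
board c [ 0.5392 -0.0098] press [-0.1837 -0.0066] rect [536.4  -7.1] [ 88.8 121. ] deg 1.1
board c [ 0.5278 -0.2071] press [-0.1986 -0.2037] rect [ 521.8 -207.6] [ 91.2 124.4] deg 1.1
```

View pics/w5.png

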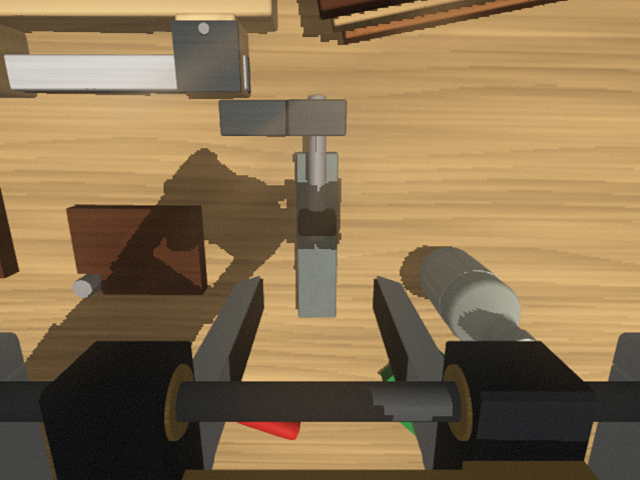

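Run:
```python
from h import *
c=np.load("w5.npy",allow_pickle=True).item()
g=ray(c,[(317,209),(317,235),(317,222),(299,222),(336,222)],.061);print(g,w2p(g))
t=ctrl.camera("top"); print("glue",ray(t,(521,253),.16),ray(t,(506,263),.05))
h=cv2.cvtColor(t["frame"],cv2.COLOR_BGR2HSV)
print(ray(c,(455,330),.1),ray(c,(440,262),.0))
```

```text
[[ 0.57927161 -0.38864914]
 [ 0.55614257 -0.38907296]
 [ 0.56781832 -0.38885901]
 [ 0.5675366  -0.37324912]
 [ 0.56811582 -0.40534297]] [[-0.15038464 -0.38604794]
 [-0.17351756 -0.38606233]
 [-0.16183985 -0.38605507]
 [-0.16184524 -0.37044263]
 [-0.16183415 -0.40254171]]
glue [[ 0.49911211 -0.52364503]] [[ 0.49356308 -0.51974451]]
[[ 0.48715444 -0.50467284]] [[ 0.51227501 -0.5212022 ]]
```

Emit:
play_rows(force=20, steps=[[[0,0,4,0,0,0,0.6],[0,0,8,0,0,0,0.6],[0,0,12,0,0,0,0.6],[0,0,14.5,0,0,0,0.6],[0,0,16.5,0,0,0,0.6],[0,0,16.8,0,0,0,0.6],[0,0,16.8,0,0,0,0.25],[0,0,16.8,0,0,0,0.25],[0,0,16.8,0,0,0,0.25],[0,0,16.8,0,0,0,0.25],[0,0,16.8,0,0,0,0.25]]])

```text
time_s: 10.37
ee_pos: [0.5635, -0.388, 0.0338]
eef_rot: [-3.141, -0.002, -1.552]
force: [-1.2, 8.2, 6.5]
grip_width: 0.0339
```

Emit:
play_rows(steps=[[[0,0.7,0,0,0,0,0.25],[0,1.4,0,0,0,0,0.25],[0,2.1,0,0,0,0,0.25],[0,2.8,0,0,0,0,0.25],[0,3.5,0,0,0,0,0.25],[0,4.2,0,0,0,0,0.25],[0,4.9,0,0,0,0,0.25],[0,5.6,0,0,0,0,0.25],[0,6.3,0,0,0,0,0.25],[0,6.8,0,0,0,0,0.25],[0,6.8,0,0,0,0,0.25]]])

```text
time_s: 11.28
ee_pos: [0.4945, -0.3891, 0.0338]
eef_rot: [-3.141, -0.001, -1.552]
force: [-2.3, 3.6, -2.8]
grip_width: 0.0337
```

Emit:
play_rows(steps=[[[0,0.3,0,0,0,0,0.25],[0,0.3,0,0,0,0,0.25],[0,0.3,0,0,0,0,0.25],[0,0.3,0,0,0,0,0.25]]])

```text
time_s: 11.62
ee_pos: [0.4928, -0.3891, 0.0341]
eef_rot: [-3.139, -0.002, -1.552]
force: [11.3, 2.2, -8.7]
grip_width: 0.0339
```

Emit:
play_rows(steps=[[[0,-0.2,0,0,0,0,0.6],[0,-0.2,0,0,0,0,0.6],[0,-0.2,0,0,0,0,0.6],[0,-0.2,-4,0,0,0,0.6],[0,-0.2,-8,0,0,0,0.6],[0,-0.2,-12,0,0,0,0.6],[0,-0.2,-16,0,0,0,0.6],[-39,4,-22,0,0,-1.57,0.6],[-39,4,-22,0,0,-1.57,0.6],[-39,4,-22,0,0,-1.57,0.6],[-39,4,-22,0,0,-1.57,0.6],[-39,4,-22,0,0,-1.57,0.6],[-39,4,-22,0,0,-1.57,0.6],[-39,4,-22,0,0,-1.57,0.6],[-39,4,-22,0,0,-1.57,0.6],[-39,4,-22,0,0,-1.57,0.6],[-39,4,-22,0,0,-1.57,0.6],[-39,4,-22,0,0,-1.57,0.6],[-39,4,-22,0,0,-1.57,0.6],[-39,4,-22,0,0,-1.57,0.6]]])

```text
time_s: 13.28
ee_pos: [0.4447, 0.0007, 0.2537]
eef_rot: [3.139, -0.004, 0.026]
force: [0.9, -0.4, -0.3]
grip_width: 0.0562
```

Run:
```python
from h import *
st()
t=ctrl.camera("top");boards(t)
h=cv2.cvtColor(t["frame"],cv2.COLOR_BGR2HSV); m=(h[250:275,165:190,2]<50)
ys,xs=np.where(m);print("knob px",len(xs),xs.mean()+165,ys.mean()+250, xs.min()+165,xs.max()+165,ys.min()+250,ys.max()+250)
k=p2w([-.246,.37]);print(k,ray(t,(xs.mean()+165,ys.mean()+250),.097))
rows([(*k,.2,1.588)])
```

```text
13.3 [0.4447 0.0007 0.2537] [ 3.139 -0.004  0.026] [ 0.9 -0.4 -0.3] 0.056
board c [ 0.5248 -0.2101] press [-0.2017 -0.2066] rect [ 523.2 -207.5] [ 88.4 124.3] deg 1.1
knob px 67 178.1492537313433 261.4029850746269 174 182 257 266
[0.47028988 0.36558807] [[0.47204175 0.3642161 ]]
[3.55, -36.44, 5.27, 0.005, -0.001, -1.56]
```

Emit:
play_rows(steps=[[[2.6,-36.4,5.3,0,0,-1.56,0.55],[2.6,-36.4,5.3,0,0,-1.56,0.55],[2.6,-36.4,5.3,0,0,-1.56,0.55],[2.6,-36.4,5.3,0,0,-1.56,0.55],[2.6,-36.4,5.3,0,0,-1.56,0.55],[2.6,-36.4,5.3,0,0,-1.56,0.55],[2.6,-36.4,5.3,0,0,-1.56,0.55],[2.6,-36.4,5.3,0,0,-1.56,0.55],[2.6,-36.4,5.3,0,0,-1.56,0.55],[2.6,-36.4,5.3,0,0,-1.56,0.55],[2.6,-36.4,5.3,0,0,-1.56,0.55],[2.6,-36.4,5.3,0,0,-1.56,0.55],[2.6,-36.4,5.3,0,0,-1.56,0.55],[2.6,-36.4,5.3,0,0,-1.56,0.55],[2.6,-36.4,5.3,0,0,-1.56,0.55]]])

```text
time_s: 14.58
ee_pos: [0.461, 0.3647, 0.1999]
eef_rot: [3.137, 0.003, 1.583]
force: [0.5, 0.7, -0.3]
grip_width: 0.0519
```

Run:
```python
from h import *
st()
c=ctrl.camera("wrist");cv2.imwrite("pics/w6.png",c["frame"]);np.save("w6.npy",c,allow_pickle=True)
t=ctrl.camera("top");boards(t)
print(proj(c,[[.4713,.3648,.097]]))
```

```text
14.6 [0.461  0.3647 0.1999] [3.137e+00 3.000e-03 1.583e+00] [ 0.5  0.7 -0.3] 0.052
board c [ 0.5392 -0.0098] press [-0.1837 -0.0066] rect [536.4  -7.1] [ 88.8 121. ] deg 1.1
board c [ 0.5248 -0.2102] press [-0.2017 -0.2067] rect [ 523.2 -207.5] [ 88.4 124.4] deg 1.1
[[319.20285255 251.12970899]]
```

View pics/w6.png

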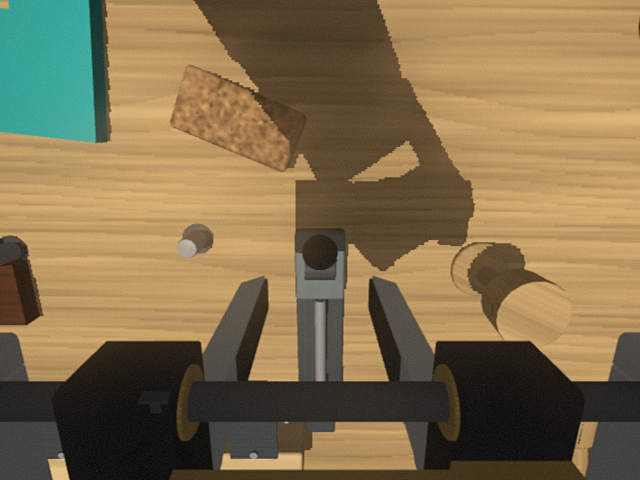

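Emit:
play_rows(force=12, steps=[[[0,1,3,0,0,0,0.55],[0,1,6,0,0,0,0.55],[0,1,9,0,0,0,0.55],[0,1,11,0,0,0,0.55],[0,1,12.1,0,0,0,0.55],[0,1,12.1,0,0,0,0.55],[0,1,12.1,0,0,0,0.2],[0,1,12.1,0,0,0,0.2],[0,1,12.1,0,0,0,0.2],[0,1,12.1,0,0,0,0.2],[0,1,12.1,0,0,0,0.2]]])

```text
time_s: 15.6
ee_pos: [0.4719, 0.3655, 0.0801]
eef_rot: [3.135, 0.0, 1.584]
force: [-0.9, 4.9, 2.8]
grip_width: 0.0271
```

Run:
```python
from h import *
st()
for a in np.linspace(-29,29,13)[1:]:
    r=np.radians(a);print(round(8.5*(np.sin(r)+np.sin(np.radians(29))),2),round(-8.5*(np.cos(r)-np.cos(np.radians(29))),2))
```

```text
15.6 [0.4719 0.3655 0.0801] [3.135 0.    1.584] [-0.9  4.9  2.8] 0.027
0.64 -0.32
1.31 -0.59
1.99 -0.79
2.69 -0.95
3.4 -1.04
4.12 -1.07
4.84 -1.04
5.55 -0.95
6.25 -0.79
6.93 -0.59
7.6 -0.32
8.24 -0.0
```

Emit:
play_rows(steps=[[[0,0.6,-0.3,0,0,0,0.2],[0,1.3,-0.6,0,0,0,0.2],[0,2.0,-0.8,0,0,0,0.2],[0,2.7,-0.95,0,0,0,0.2],[0,3.4,-1.05,0,0,0,0.2],[0,4.1,-1.05,0,0,0,0.2],[0,4.8,-1.05,0,0,0,0.2],[0,5.5,-0.95,0,0,0,0.2],[0,6.2,-0.8,0,0,0,0.2],[0,6.9,-0.6,0,0,0,0.2],[0,7.6,-0.3,0,0,0,0.2],[0,8.1,0,0,0,0,0.2],[0,8.3,0,0,0,0,0.2],[0,8.3,0,0,0,0,0.2]]])

```text
time_s: 16.77
ee_pos: [0.5558, 0.3669, 0.0803]
eef_rot: [3.135, -0.001, 1.584]
force: [1.1, 6.1, 1.4]
grip_width: 0.0276
```

Emit:
play_rows(steps=[[[0,0,0,0,0,0,0.55],[0,0,0,0,0,0,0.55],[0,0,0,0,0,0,0.55],[0,0,-3,0,0,0,0.55],[0,0,-7,0,0,0,0.55],[0,0,-11,0,0,0,0.55],[0,0,-15,0,0,0,0.55]]])

```text
time_s: 17.35
ee_pos: [0.5546, 0.3662, 0.2319]
eef_rot: [3.135, 0.0, 1.583]
force: [0.5, 0.7, 0.7]
grip_width: 0.0513
```

Run:
```python
from h import *
st()
def near(d,gap,z,y=-.060): return (*(np.array(d)+rz(PH)@np.array([-.020-gap,y])),z,np.pi/2+PH)
rows([near((.5045,.041),.02,.2)])
```

```text
17.4 [0.5546 0.3662 0.2319] [3.135 0.    1.583] [0.5 0.7 0.7] 0.051
[-38.48, -9.41, 3.14, 0.006, 0.0, -0.005]
```

Emit:
play_rows(steps=[[[-38.5,-9.4,0,0.006,0,0,0.64],[-38.5,-9.4,0,0.006,0,0,0.64],[-38.5,-9.4,0,0.006,0,0,0.64],[-38.5,-9.4,0,0.006,0,0,0.64],[-38.5,-9.4,0,0.006,0,0,0.64],[-38.5,-9.4,0,0.006,0,0,0.64],[-38.5,-9.4,0,0.006,0,0,0.64],[-38.5,-9.4,0,0.006,0,0,0.64],[-38.5,-9.4,0,0.006,0,0,0.64],[-38.5,-9.4,0,0.006,0,0,0.64],[-38.5,-9.4,0,0.006,0,0,0.64],[-38.5,-9.4,2,0.006,0,0,0.64],[-38.5,-9.4,3,0.006,0,0,0.64],[-38.5,-9.4,3,0.006,0,0,0.64]]])

```text
time_s: 18.52
ee_pos: [0.4648, -0.0195, 0.1992]
eef_rot: [-3.138, -0.0, 1.584]
force: [0.5, -0.2, -0.2]
grip_width: 0.0601
```

Run:
```python
from h import *
st()
s=ctrl.camera("side");c=ctrl.camera("wrist");t=ctrl.camera("top");boards(t)
np.save("w7.npy",c,allow_pickle=True)
a=cv2.resize(s["frame"][140:340,200:520],(640,400),interpolation=cv2.INTER_CUBIC)
b=cv2.resize(c["frame"],(640,480))[0:200]
cv2.imwrite("pics/s7.png",np.vstack([a,b]))
```

```text
18.5 [ 0.4648 -0.0195  0.1992] [-3.138 -0.     1.584] [ 0.5 -0.2 -0.2] 0.06
board c [ 0.5248 -0.21  ] press [-0.2017 -0.2065] rect [ 523.2 -207.4] [ 88.4 124.1] deg 1.1
```

View pics/s7.png

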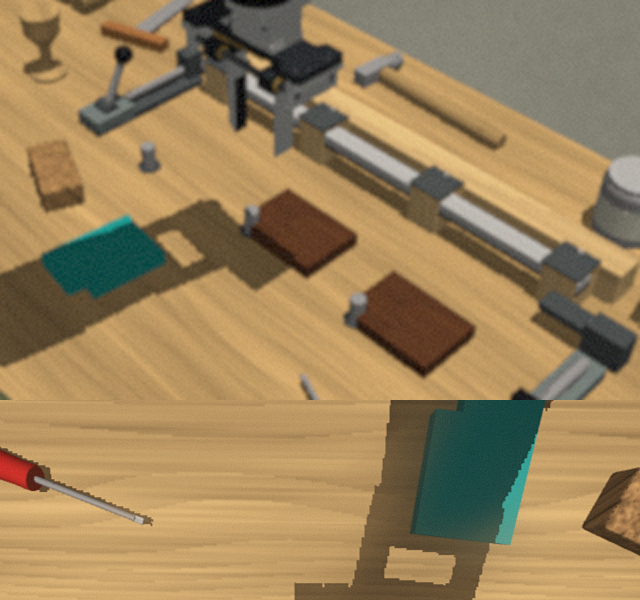

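Run:
```python
from h import *
s=ctrl.camera("side")
g=cv2.cvtColor(s["frame"],cv2.COLOR_BGR2GRAY)
r=g[155:182,250:275]; ys,xs=np.where(r<45); print("knob",xs.mean()+250,ys.mean()+155,len(xs))
p=p2w([-.205,.37])
for q in (.7,.8,.9,.95,1.0): 
    a=-.506+q*1.012; print(q,proj(s,[p[0]+.085*np.sin(a),p[1],.022+.085*np.cos(a)]))
t=ctrl.camera("top"); g=cv2.cvtColor(t["frame"],cv2.COLOR_BGR2GRAY).astype(int)
for x in (255,330,395): print([(y,g[y,x]) for y in range(180,204)])
for z in (.054,.052,.034): print(z,proj(t,np.c_[p2w([[-.052,.15],[-.024,.15]]),[z,z]])[:,1])
def near(d,gap,z,y=-.060): return (*(np.array(d)+rz(PH)@np.array([-.020-gap,y])),z,np.pi/2+PH)
rows([near((.5045,.041),.02,.006),near((.5045,.041),0,.006)])
```

```text
knob 261.125 167.025 40
0.7 [[254.94706937 167.67111817]]
0.8 [[257.3924476  167.24775325]]
0.9 [[259.77253234 167.1085483 ]]
0.95 [[260.93015538 167.14501565]]
1.0 [[262.06213275 167.25152518]]
[(180, np.int64(99)), (181, np.int64(85)), (182, np.int64(89)), (183, np.int64(91)), (184, np.int64(109)), (185, np.int64(152)), (186, np.int64(153)), (187, np.int64(156)), (188, np.int64(181)), (189, np.int64(183)), (190, np.int64(185)), (191, np.int64(185)), (192, np.int64(186)), (193, np.int64(184)), (194, np.int64(183)), (195, np.int64(183)), (196, np.int64(174)), (197, np.int64(100)), (198, np.int64(69)), (199, np.int64(68)), (200, np.int64(80)), (201, np.int64(87)), (202, np.int64(107)), (203, np.int64(154))]
[(180, np.int64(102)), (181, np.int64(90)), (182, np.int64(93)), (183, np.int64(93)), (184, np.int64(106)), (185, np.int64(141)), (186, np.int64(152)), (187, np.int64(162)), (188, np.int64(183)), (189, np.int64(186)), (190, np.int64(185)), (191, np.int64(188)), (192, np.int64(186)), (193, np.int64(187)), (194, np.int64(185)), (195, np.int64(187)), (196, np.int64(178)), (197, np.int64(113)), (198, np.int64(87)), (199, np.int64(73)), (200, np.int64(86)), (201, np.int64(89)), (202, np.int64(109)), (203, np.int64(149))]
[(180, np.int64(105)), (181, np.int64(85)), (182, np.int64(85)), (183, np.int64(84)), (184, np.int64(85)), (185, np.int64(105)), (186, np.int64(147)), (187, np.int64(165)), (188, np.int64(193)), (189, np.int64(189)), (190, np.int64(187)), (191, np.int64(190)), (192, np.int64(189)), (193, np.int64(192)), (194, np.int64(192)), (195, np.int64(195)), (196, np.int64(187)), (197, np.int64(128)), (198, np.int64(84)), (199, np.int64(67)), (200, np.int64(81)), (201, np.int64(84)), (202, np.int64(107)), (203, np.int64(155))]
0.054 [196.61991321 187.00179917]
0.052 [196.83015742 187.22279565]
0.034 [198.69997979 189.18832216]
[-0.0, -0.07, 19.6, 0.001, 0.0, -0.004]
[0.01, 1.93, 19.61, 0.001, 0.0, -0.004]
```

Emit:
play_rows(steps=[[[0,-0.1,4,0,0,-0.004,0.64],[0,-0.1,8,0,0,-0.004,0.64],[0,-0.1,12,0,0,-0.004,0.64],[0,-0.1,15,0,0,-0.004,0.64],[0,-0.1,17.5,0,0,-0.004,0.64],[0,-0.1,19,0,0,-0.004,0.64],[0,-0.1,19.3,0,0,-0.004,0.64],[0,0.6,19.3,0,0,-0.004,0.64],[0,1.2,19.3,0,0,-0.004,0.64],[0,1.6,19.3,0,0,-0.004,0.64],[0,2,19.3,0,0,-0.004,0.64],[0,2.4,19.3,0,0,-0.004,0.64],[0,2.4,19.3,0,0,-0.004,0.64]]])

```text
time_s: 19.85
ee_pos: [0.4912, -0.0194, 0.0096]
eef_rot: [3.139, 0.0, 1.588]
force: [0.2, 0.1, 0.2]
grip_width: 0.0601
```

Run:
```python
from h import *
st()
def near(d,gap,z,y=-.060): return (*(np.array(d)+rz(PH)@np.array([-.020-gap,y])),z,np.pi/2+PH)
rows([near((.5045,.041),-.1385,.0065)])
```

```text
19.9 [ 0.4912 -0.0194  0.0096] [3.139 0.    1.588] [0.2 0.1 0.2] 0.06
[0.02, 13.28, 0.34, 0.002, 0.0, -0.0]
```

Emit:
play_rows(steps=[[[0,0.8,0.1,0,0,0,0.64],[0,1.6,0.2,0,0,0,0.64],[0,2.4,0.2,0,0,0,0.64],[0,3.2,0.2,0,0,0,0.64],[0,4,0.2,0,0,0,0.64],[0,4.8,0.2,0,0,0,0.64],[0,5.6,0.2,0,0,0,0.64],[0,6.4,0.2,0,0,0,0.64],[0,7.2,0.2,0,0,0,0.64],[0,8,0.2,0,0,0,0.64],[0,8.8,0.2,0,0,0,0.64],[0,9.6,0.2,0,0,0,0.64],[0,10.4,0.2,0,0,0,0.64],[0,11.2,0.2,0,0,0,0.64],[0,11.7,0.2,0,0,0,0.64],[0,12.2,0.2,0,0,0,0.64],[0,12.5,0.2,0,0,0,0.64],[0,12.5,0.2,0,0,0,0.64]]])

```text
time_s: 21.35
ee_pos: [0.6167, -0.0172, 0.0079]
eef_rot: [3.139, 0.001, 1.588]
force: [-0.3, -0.5, -0.1]
grip_width: 0.0598
```

Run:
```python
from h import *
st()
s=ctrl.camera("side");c=ctrl.camera("wrist");t=ctrl.camera("top");boards(t)
a=cv2.resize(s["frame"][140:340,240:520],(560,400),interpolation=cv2.INTER_CUBIC)
cv2.imwrite("pics/s8.png",a)
```

```text
21.4 [ 0.6167 -0.0172  0.0079] [3.139e+00 1.000e-03 1.588e+00] [-0.3 -0.5 -0.1] 0.06
board c [ 0.5247 -0.2103] press [-0.2018 -0.2067] rect [ 522.5 -207.3] [ 91.3 123.4] deg 0.1
```

View pics/s8.png

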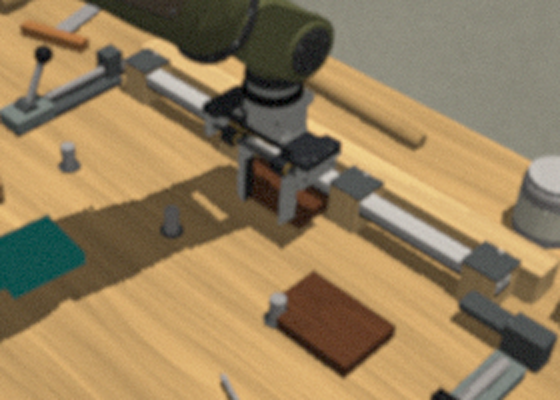

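Emit:
play_rows(steps=[[[0,0.2,0,0,0,0,0.64],[0,0.4,0,0,0,0,0.64],[0,0.6,0,0,0,0,0.64],[0,0.8,0,0,0,0,0.64],[0,0.8,0,0,0,0,0.64]]])

```text
time_s: 21.92
ee_pos: [0.6239, -0.0171, 0.0079]
eef_rot: [3.14, 0.001, 1.588]
force: [-4.1, 0.0, 3.9]
grip_width: 0.0601
```

Emit:
play_rows(steps=[[[0,0.15,0,0,0,0,0.64],[0,0.3,0,0,0,0,0.64],[0,0.3,0,0,0,0,0.64]]])

```text
time_s: 22.17
ee_pos: [0.6241, -0.0171, 0.0079]
eef_rot: [-3.135, 0.0, 1.588]
force: [-26.6, -1.6, 18.9]
grip_width: 0.0598
```

Emit:
play_rows(steps=[[[0,-1,0,0,0,0,0.64],[0,-4,-1,0,0,0,0.64],[0,-7,-3,0,0,0,0.64],[0,-9,-7,0,0,0,0.64],[0,-11,-11,0,0,0,0.64],[0,-14,-15,0,0,0,0.64],[0,-17,-19,0,0,0,0.64],[0,-17,-19,0,0,0,0.64]]])

```text
time_s: 22.83
ee_pos: [0.4546, -0.02, 0.2028]
eef_rot: [-3.139, 0.001, 1.588]
force: [0.0, -0.0, 0.6]
grip_width: 0.0601
```

Run:
```python
from h import *
st()
t=ctrl.camera("top");boards(t)
def near(d,gap,z,y=-.060): return (*(np.array(d)+rz(PH)@np.array([-.020-gap,y])),z,np.pi/2+PH)
rows([near((.489,-.159),.02,.2),near((.489,-.159),.02,.008)])
```

```text
22.8 [ 0.4546 -0.02    0.2028] [-3.139e+00  1.000e-03  1.588e+00] [ 0.  -0.   0.6] 0.06
board c [ 0.6526 -0.0097] press [-0.0703 -0.0085] rect [650.9  -4.9] [ 41.2 122.3] deg 1.1
board c [ 0.5249 -0.2103] press [-0.2016 -0.2067] rect [ 523.2 -207.5] [ 88.4 124.4] deg 1.1
[-19.95, -0.8, 0.53, 0.001, 0.001, -0.0]
[-19.92, -0.81, 19.73, 0.001, 0.001, -0.0]
```

Emit:
play_rows(steps=[[[-20,-0.8,0,0,0,0,0.64],[-20,-0.8,0,0,0,0,0.64],[-20,-0.8,0,0,0,0,0.64],[-20,-0.8,0,0,0,0,0.64],[-20,-0.8,0,0,0,0,0.64],[-20,-0.8,2,0,0,0,0.64],[-20,-0.8,4,0,0,0,0.64],[-20,-0.8,8,0,0,0,0.64],[-20,-0.8,12,0,0,0,0.64],[-20,-0.8,15,0,0,0,0.64],[-20,-0.8,17.5,0,0,0,0.64],[-20,-0.8,19,0,0,0,0.64],[-20,-0.8,19.5,0,0,0,0.64],[-20,-0.8,19.5,0,0,0,0.64]]])

```text
time_s: 24.05
ee_pos: [0.4499, -0.2203, 0.0092]
eef_rot: [-3.141, 0.0, 1.588]
force: [-0.2, 0.2, 0.3]
grip_width: 0.0598
```

Run:
```python
from h import *
st()
# final TCP x: board2 stop at tcp .6241,y -.0171 -> press x
f=w2p([.6241,-.0171])[0]; print(f)
rows([(*p2w([f[0],w2p([.46,-.2193])[0][1]]),.008,np.pi/2+PH)])
```

```text
24.1 [ 0.4499 -0.2203  0.0092] [-3.141  0.     1.588] [-0.2  0.2  0.3] 0.06
[-0.09898719 -0.01535042]
[0.08, 17.78, 0.11, -0.001, 0.0, -0.0]
```

Emit:
play_rows(steps=[[[0,1,0.1,0,0,0,0.64],[0,1.8,0.1,0,0,0,0.64],[0,2.4,0.1,0,0,0,0.64],[0,3,0.1,0,0,0,0.64],[0,3.6,0.1,0,0,0,0.64],[0,4.4,0.1,0,0,0,0.64],[0,5.2,0.1,0,0,0,0.64],[0,6,0.1,0,0,0,0.64],[0,6.8,0.1,0,0,0,0.64],[0,7.6,0.1,0,0,0,0.64],[0,8.4,0.1,0,0,0,0.64],[0,9.2,0.1,0,0,0,0.64],[0,10,0.1,0,0,0,0.64],[0,10,0.1,0,0,0,0.64]]])

```text
time_s: 25.22
ee_pos: [0.5513, -0.2184, 0.0082]
eef_rot: [-3.142, 0.001, 1.589]
force: [1.2, -0.0, 0.2]
grip_width: 0.0598
```

Run:
```python
from h import *
st()
s=ctrl.camera("side")
a=cv2.resize(s["frame"][140:340,240:520],(560,400),interpolation=cv2.INTER_CUBIC)
cv2.imwrite("pics/s9.png",a)
rows([(*p2w([-.099,w2p([.46,-.2193])[0][1]]),.008,np.pi/2+PH)])
```

```text
25.2 [ 0.5513 -0.2184  0.0082] [-3.142e+00  1.000e-03  1.589e+00] [ 1.2 -0.   0.2] 0.06
[0.07, 7.71, -0.0, -0.001, 0.0, 0.0]
```

View pics/s9.png

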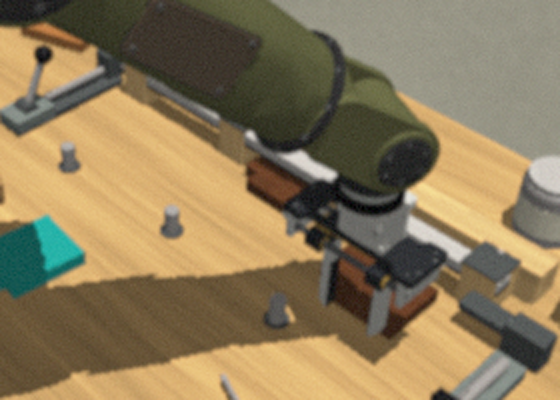

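Board3 is heading straight into its bay; board2 stands in its bay.

Emit:
play_rows(steps=[[[0,0.8,0,0,0,0,0.64],[0,1.6,0,0,0,0,0.64],[0,2.4,0,0,0,0,0.64],[0,3.2,0,0,0,0,0.64],[0,4,0,0,0,0,0.64],[0,4.8,0,0,0,0,0.64],[0,5.6,0,0,0,0,0.64],[0,6.2,0,0,0,0,0.64],[0,6.7,0,0,0,0,0.64],[0,7,0,0,0,0,0.64],[0,7.3,0,0,0,0,0.64],[0,7.5,0,0,0,0,0.64],[0,7.6,0,0,0,0,0.64],[0,7.6,0,0,0,0,0.64]]])

```text
time_s: 26.43
ee_pos: [0.6267, -0.2171, 0.0079]
eef_rot: [-3.141, 0.0, 1.589]
force: [0.4, 0.1, 0.2]
grip_width: 0.0603
```

Emit:
play_rows(steps=[[[0,0.15,0,0,0,0,0.64],[0,0.3,0,0,0,0,0.64],[0,0.3,0,0,0,0,0.64]]])

```text
time_s: 26.68
ee_pos: [0.6275, -0.2171, 0.0079]
eef_rot: [-3.135, -0.001, 1.589]
force: [-18.5, 1.5, 11.5]
grip_width: 0.0602
```

Emit:
play_rows(steps=[[[0,-1,0,0,0,0,0.64],[0,-4,-1,0,0,0,0.64],[0,-7,-3,0,0,0,0.64],[0,-9,-7,0,0,0,0.64],[0,-11,-11,0,0,0,0.64],[0,-13,-15,0,0,0,0.64],[0,-14,-19,0,0,0,0.64],[0,-14,-20,0,0,0,0.64]]])

```text
time_s: 27.35
ee_pos: [0.4884, -0.2202, 0.2143]
eef_rot: [-3.141, 0.003, 1.588]
force: [1.1, -0.6, 1.0]
grip_width: 0.0603
```

Run:
```python
from h import *
st()
t=ctrl.camera("top");boards(t)
rows([(.553,.3655,.22,np.pi/2+PH)])
```

```text
27.4 [ 0.4884 -0.2202  0.2143] [-3.141e+00  3.000e-03  1.588e+00] [ 1.1 -0.6  1. ] 0.06
board c [ 0.6524 -0.0089] press [-0.0705 -0.0077] rect [650.9  -4.9] [ 41.2 122.3] deg 1.1
board c [ 0.6569 -0.1917] press [-0.0693 -0.1905] rect [ 654.4 -189.6] [41.2 94.1] deg 1.1
[58.49, 7.36, -0.61, 0.002, 0.004, -0.001]
```

Emit:
play_rows(steps=[[[58.5,7.4,-0.6,0,0,0,0.55],[58.5,7.4,-0.6,0,0,0,0.55],[58.5,7.4,-0.6,0,0,0,0.55],[58.5,7.4,-0.6,0,0,0,0.55],[58.5,7.4,-0.6,0,0,0,0.55],[58.5,7.4,-0.6,0,0,0,0.55],[58.5,7.4,-0.6,0,0,0,0.55],[58.5,7.4,-0.6,0,0,0,0.55],[58.5,7.4,-0.6,0,0,0,0.55],[58.5,7.4,-0.6,0,0,0,0.55],[58.5,7.4,-0.6,0,0,0,0.55],[58.5,7.4,-0.6,0,0,0,0.55],[58.5,7.4,-0.6,0,0,0,0.55],[58.5,7.4,-0.6,0,0,0,0.55],[58.5,7.4,-0.6,0,0,0,0.55],[58.5,7.4,-0.6,0,0,0,0.55],[58.5,7.4,-0.6,0,0,0,0.55],[58.5,7.4,-0.6,0,0,0,0.55]]])

```text
time_s: 28.9
ee_pos: [0.5536, 0.3643, 0.2199]
eef_rot: [3.139, 0.004, 1.587]
force: [1.1, -0.3, 0.2]
grip_width: 0.0515
```

Run:
```python
from h import *
st()
c=ctrl.camera("wrist");g=cv2.cvtColor(c["frame"],cv2.COLOR_BGR2GRAY)
print(proj(c,[[.553,.3655,.097]]))
u,v=proj(c,[[.553,.3655,.097]])[0].astype(int)
r=g[v-30:v+25,u-30:u+30];ys,xs=np.where(r<42);print(len(xs),np.median(xs)+u-30,np.median(ys)+v-30,xs.min()+u-30,xs.max()+u-30,ys.min()+v-30,ys.max()+v-30)
print(ray(c,(np.median(xs)+u-30,np.median(ys)+v-30),.097))
t=ctrl.camera("top");boards(t)
top=cv2.resize(t["frame"][160:290,170:470],(750,325),interpolation=cv2.INTER_CUBIC)
cv2.imwrite("pics/x10.png",np.vstack([top,cv2.resize(c["frame"][130:350,100:600],(750,330))[:270]]))
rows([(.553,.3655,.08,np.pi/2+PH)])
```

```text
28.9 [0.5536 0.3643 0.2199] [3.139 0.004 1.587] [ 1.1 -0.3  0.2] 0.052
[[320.83476946 231.50767242]]
260 332.0 233.0 316 344 216 245
[[0.55411409 0.37479502]]
board c [ 0.6524 -0.0091] press [-0.0705 -0.0078] rect [650.9  -4.9] [ 41.2 122.3] deg 1.1
board c [ 0.6559 -0.2091] press [-0.0706 -0.2079] rect [ 654.7 -203.8] [ 41.2 122.5] deg 1.1
[0.18, -0.11, 14.03, 0.003, 0.004, -0.002]
```

View pics/x10.png

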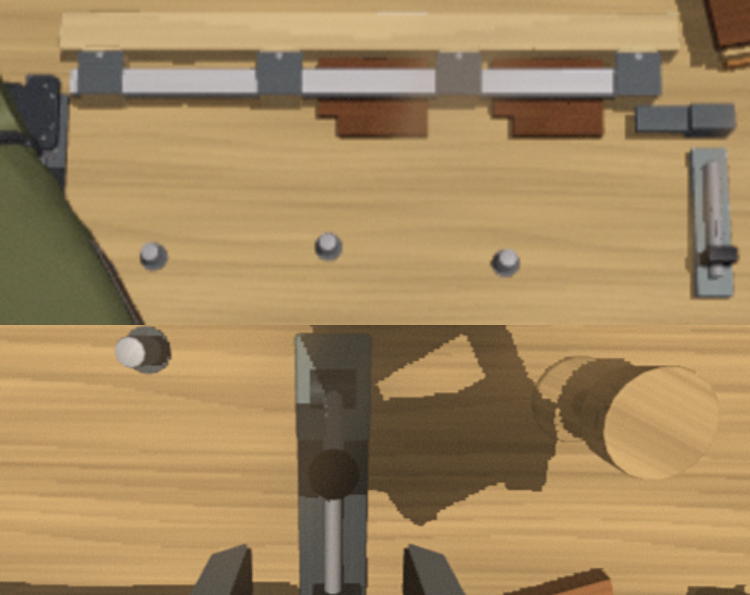

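Emit:
play_rows(force=12, steps=[[[0.1,-0.1,4,0,0,0,0.55],[0.1,-0.1,8,0,0,0,0.55],[0.1,-0.1,11,0,0,0,0.55],[0.1,-0.1,13,0,0,0,0.55],[0.1,-0.1,14,0,0,0,0.55],[0.1,-0.1,14,0,0,0,0.55],[0.1,-0.1,14,0,0,0,0.2],[0.1,-0.1,14,0,0,0,0.2],[0.1,-0.1,14,0,0,0,0.2],[0.1,-0.1,14,0,0,0,0.2],[0.1,-0.1,14,0,0,0,0.2]]])

```text
time_s: 29.92
ee_pos: [0.5536, 0.3668, 0.0821]
eef_rot: [3.136, -0.001, 1.587]
force: [2.0, 11.2, 1.5]
grip_width: 0.027
```

Emit:
play_rows(steps=[[[0,-0.65,-0.3,0,0,0,0.2],[0,-1.3,-0.6,0,0,0,0.2],[0,-2.0,-0.8,0,0,0,0.2],[0,-2.7,-0.95,0,0,0,0.2],[0,-3.4,-1.05,0,0,0,0.2],[0,-4.1,-1.05,0,0,0,0.2],[0,-4.8,-1.05,0,0,0,0.2],[0,-5.4,-0.95,0,0,0,0.2],[0,-5.8,-0.85,0,0,0,0.2],[0,-6.0,-0.8,0,0,0,0.2],[0,-6.0,-0.8,0,0,0,0.2]]])

```text
time_s: 30.83
ee_pos: [0.4931, 0.366, 0.0905]
eef_rot: [3.135, -0.001, 1.587]
force: [-3.7, 2.4, 7.2]
grip_width: 0.0274
```

Emit:
play_rows(steps=[[[0,-0.2,0.05,0,0,0,0.2],[0,-0.35,0.1,0,0,0,0.2],[0,-0.35,0.1,0,0,0,0.2]]])

```text
time_s: 31.08
ee_pos: [0.4892, 0.366, 0.0896]
eef_rot: [3.135, -0.001, 1.587]
force: [-1.9, 1.8, 4.5]
grip_width: 0.0272
```

Emit:
play_rows(steps=[[[0,-0.15,0.05,0,0,0,0.2],[0,-0.3,0.1,0,0,0,0.2],[0,-0.3,0.1,0,0,0,0.2]]])

```text
time_s: 31.33
ee_pos: [0.4874, 0.366, 0.0893]
eef_rot: [3.132, -0.002, 1.587]
force: [8.5, 2.1, 2.4]
grip_width: 0.0271
```

Emit:
play_rows(steps=[[[0,0.05,0,0,0,0,0.2],[0,0.05,0,0,0,0,0.55],[0,0.05,0,0,0,0,0.55],[0,0.05,0,0,0,0,0.55],[0,0,-3,0,0,0,0.6],[0,0,-7,0,0,0,0.6],[0,0,-11,0,0,0,0.6],[0,0,-15,0,0,0,0.6]]])

```text
time_s: 32.0
ee_pos: [0.4853, 0.3653, 0.2406]
eef_rot: [3.133, -0.001, 1.587]
force: [-0.0, -0.2, 0.1]
grip_width: 0.0561
```

Run:
```python
from h import *
st()
c=ctrl.camera("wrist");p=p2w([-.205,.37])
cv2.imwrite("pics/k.png",c["frame"])
for q in (.15,.24,.33):
    a=-.506+q*1.012; print(q,proj(c,[p[0]+.085*np.sin(a),p[1],.022+.085*np.cos(a)]))
g=cv2.cvtColor(c["frame"],cv2.COLOR_BGR2GRAY); cr,n=cv2.HoughCircles,0
u,v=proj(c,[p[0]-.0221,p[1],.104])[0].astype(int)
o=cv2.HoughCircles(cv2.medianBlur(g[v-50:v+50,u-50:u+50],3),cv2.HOUGH_GRADIENT,1,30,param1=80,param2=12,minRadius=12,maxRadius=26);print(None if o is None else o+[u-50,v-50,0])
t=ctrl.camera("top");boards(t)
gg=cv2.cvtColor(t["frame"],cv2.COLOR_BGR2GRAY).astype(int)
for x in (255,330,395): print([int(gg[y,x]) for y in range(194,202)])
```

```text
32.0 [0.4853 0.3653 0.2406] [ 3.133e+00 -1.000e-03  1.587e+00] [-0.  -0.2  0.1] 0.056
0.15 [[319.87508663 222.57835749]]
0.24 [[319.73398829 231.48796185]]
0.33 [[319.58603424 240.38964395]]
[[[318.5        231.5         15.80000019]]]
board c [ 0.6511 -0.0101] press [-0.0718 -0.0089] rect [649.4  -4.9] [ 38.2 122.3] deg 1.1
board c [ 0.6542 -0.2099] press [-0.0723 -0.2086] rect [ 653.2 -205.2] [ 38.2 119.6] deg 1.1
[184, 185, 182, 180, 158, 92, 59, 82]
[187, 187, 186, 186, 170, 102, 74, 86]
[189, 189, 192, 193, 180, 104, 72, 76]
```

```bash
python3 -c "
from h import *
rows([(.494,-.3888,.2,np.pi/2+PH)])"
```

```text
[-75.57, -0.63, 4.05, 0.018, -0.007, -0.001]
```

Emit:
play_rows(steps=[[[-75.6,-0.6,1,0.009,0,0,0.6],[-75.6,-0.6,1,0.009,0,0,0.6],[-75.6,-0.6,1,0.009,0,0,0.6],[-75.6,-0.6,1,0.009,0,0,0.6],[-75.6,-0.6,1,0.009,0,0,0.6],[-75.6,-0.6,1,0.009,0,0,0.6],[-75.6,-0.6,1,0.009,0,0,0.6],[-75.6,-0.6,1,0.009,0,0,0.6],[-75.6,-0.6,1,0.009,0,0,0.6],[-75.6,-0.6,1,0.009,0,0,0.6],[-75.6,-0.6,1,0.009,0,0,0.6],[-75.6,-0.6,1,0.009,0,0,0.6],[-75.6,-0.6,1,0.009,0,0,0.6],[-75.6,-0.6,1,0.009,0,0,0.6],[-75.6,-0.6,1,0.009,0,0,0.6],[-75.6,-0.6,1,0.009,0,0,0.6],[-75.6,-0.6,1,0.009,0,0,0.6],[-75.6,-0.6,1,0.009,0,0,0.6],[-75.6,-0.6,1,0.009,0,0,0.6],[-75.6,-0.6,1,0.009,0,0,0.6]]])

```text
time_s: 33.77
ee_pos: [0.4927, -0.3911, 0.2287]
eef_rot: [3.135, -0.009, 1.584]
force: [0.9, 1.2, -0.6]
grip_width: 0.0562
```

Emit:
play_rows(steps=[[[0,0,0,0,0,0,0.6],[0,0,0,0,0,0,0.6]]])

```text
time_s: 33.93
ee_pos: [0.4927, -0.39, 0.2282]
eef_rot: [3.136, -0.01, 1.585]
force: [0.4, 0.1, 0.1]
grip_width: 0.0561
```

```bash
python3 -c "
from h import *
st();print(ctrl.get_obs()['qpos'])
t=ctrl.camera('top');boards(t)
rows([(.494,-.3888,.034,np.pi/2+PH)])"
```

```text
33.9 [ 0.4927 -0.39    0.2282] [ 3.136 -0.01   1.585] [0.4 0.1 0.1] 0.056
[-0.73260076  0.46443237  1.24345654  0.01129446  1.43583972 -2.31899391]
board c [ 0.6514 -0.0098] press [-0.0715 -0.0085] rect [649.4  -4.9] [ 38.2 122.3] deg 1.1
board c [ 0.6543 -0.2091] press [-0.0722 -0.2079] rect [ 653.2 -203.8] [ 38.2 122.4] deg 1.1
[-0.08, -0.02, 19.46, 0.007, -0.009, -0.003]
```

Emit:
play_rows(force=20, steps=[[[0,0,4,0.007,-0.009,0,0.6],[0,0,8,0.007,-0.009,0,0.6],[0,0,12,0.007,-0.009,0,0.6],[0,0,15.5,0.007,-0.009,0,0.6],[0,0,18,0.007,-0.009,0,0.6],[0,0,19.4,0.007,-0.009,0,0.6],[0,0,19.4,0.007,-0.009,0,0.6],[0,0,19.4,0.007,-0.009,0,0.25],[0,0,19.4,0.007,-0.009,0,0.25],[0,0,19.4,0.007,-0.009,0,0.25],[0,0,19.4,0.007,-0.009,0,0.25],[0,0,19.4,0.007,-0.009,0,0.25]]])

```text
time_s: 34.98
ee_pos: [0.4948, -0.389, 0.0362]
eef_rot: [3.14, 0.002, 1.585]
force: [0.5, -4.9, 5.0]
grip_width: 0.0336
```

Emit:
play_rows(steps=[[[0,0.7,0,0,0,0,0.25],[0,1.4,0,0,0,0,0.25],[0,2.1,0,0,0,0,0.25],[0,2.8,0,0,0,0,0.25],[0,3.5,0,0,0,0,0.25],[0,4.2,0,0,0,0,0.25],[0,4.9,0,0,0,0,0.25],[0,5.6,0,0,0,0,0.25],[0,6.2,0,0,0,0,0.25],[0,6.7,0,0,0,0,0.25],[0,7.0,0,0,0,0,0.25],[0,7.0,0,0,0,0,0.25]]])

```text
time_s: 35.98
ee_pos: [0.5649, -0.3878, 0.0363]
eef_rot: [3.141, 0.002, 1.585]
force: [-4.4, 0.9, 2.0]
grip_width: 0.0336
```

Emit:
play_rows(steps=[[[0,0.2,0,0,0,0,0.25],[0,0.3,0,0,0,0,0.25],[0,0.3,0,0,0,0,0.25]]])

```text
time_s: 36.23
ee_pos: [0.5658, -0.3878, 0.0362]
eef_rot: [-3.137, 0.0, 1.585]
force: [-20.6, 3.2, 8.2]
grip_width: 0.0344
```

Emit:
play_rows(steps=[[[0,0,0,0,0,0,0.25],[0,0,0,0,0,0,0.6],[0,0,0,0,0,0,0.6],[0,0,0,0,0,0,0.6],[0,-0.1,-3,0,0,0,0.6],[0,-0.1,-7,0,0,0,0.6],[0,-0.1,-11,0,0,0,0.6],[0,-0.1,-15,0,0,0,0.6],[0,-5,-19,0,0,0,0.6],[0,-9,-19,0,0,0,0.6],[0,-13,-19,0,0,0,0.6],[0,-15,-19,0,0,0,0.6],[0,-15,-19,0,0,0,0.6]]])

```text
time_s: 37.32
ee_pos: [0.4127, -0.3902, 0.2282]
eef_rot: [-3.138, 0.002, 1.582]
force: [0.8, 0.7, 0.6]
grip_width: 0.0564
```

Run:
```python
from h import *
st()
t=ctrl.camera("top");boards(t);s=ctrl.camera("side")
a=cv2.resize(t["frame"][150:350,90:540],(800,356),interpolation=cv2.INTER_CUBIC)
b=cv2.resize(s["frame"][130:360,180:530],(370,243))
b=cv2.copyMakeBorder(b,0,0,0,430,cv2.BORDER_CONSTANT)
cv2.imwrite("pics/f.png",np.vstack([a,b]))
```

```text
37.3 [ 0.4127 -0.3902  0.2282] [-3.138e+00  2.000e-03  1.582e+00] [0.8 0.7 0.6] 0.056
board c [ 0.651 -0.01 ] press [-0.072  -0.0087] rect [649.4  -4.9] [ 38.2 122.3] deg 1.1
board c [ 0.6545 -0.2087] press [-0.072  -0.2075] rect [ 653.2 -203.8] [ 38.2 122.5] deg 1.1
```

View pics/f.png

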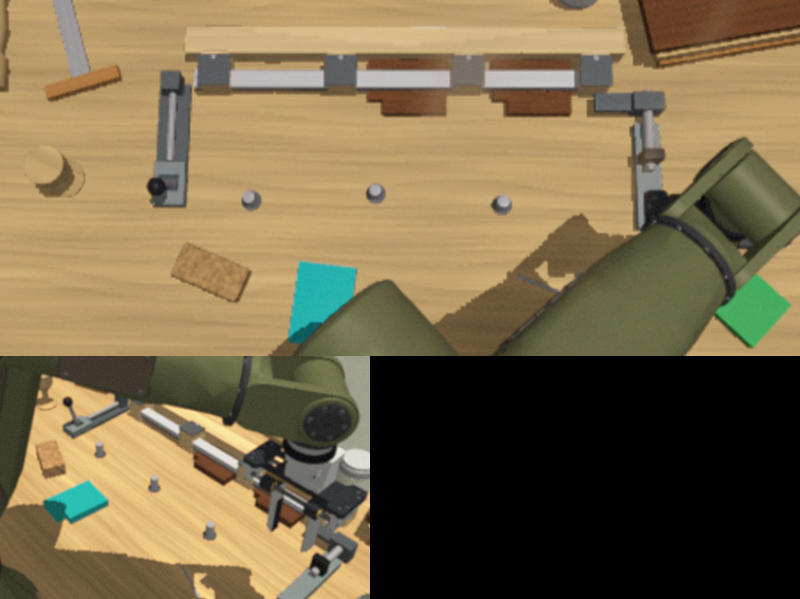

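```bash
python3 -c "
from h import *
print(ctrl.hand_in())"
```

```text
the job is handed in; nothing more can be done
None
```

The job is done and handed in at about 37 s of the 210 s allowed. Only board2 and board3 were on the bench; board1 was absent.

**What I did:**
1. Turned both boards square on their dogs.
2. Drew the bolt back to its stop.
3. Swung the lever over to raise the bar.
4. Slid each board straight into its bay until it met the back stop. Wrist force rose to about 27 N for board2 and 19 N for board3.
5. Swung the lever back until the bar rested on the boards.
6. Pushed the bolt home to its end stop.

**Last checks:**
- **Boards:** both read 1.1° yaw in the top view against 1.0° for the press, with the same reading before and after the bar came down. They lie flat under the bar.
- **Lever:** it read about 0.24 in the wrist view, and the bar's front edge was back down in the top view.
- **Bolt:** the grip travelled about 71 mm between the two stops, against 70 mm nominal.
- **Bystanders:** the goblet, sander and turquoise look-alike stand where they did. The glue bottle and most of the screwdriver were hidden behind the arm in the last picture. I felt no contact with either, but did not see them again.

No check failed. I saw no board knocked aside during the run.

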